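# Fit the cam on the oil pump drive

## Robot

A 6-joint arm with a two-finger parallel gripper is mounted at the origin on the work surface. World frame = base frame: x ahead of the robot, y to its left, z up, the work surface at z = 0. Lengths are in mm, angles in rad, forces in N, time in s.
With the tool pointing down it reaches from about 300 to 775 mm from the base axis. Payload 14.6 kg.
Tool frame: the origin (TCP) lies between the finger pads; the fingertips stand 22 mm ahead of it and the grasp point (between the pads) lies 3 mm ahead of it (finger_overhang is the distance from the TCP to the fingertips, in mm); z points along the fingers, y is the direction in which the jaws open and shut (so a half turn about z gives the same grasp; the last joint's range is limited). The gripper opens to 94 mm and grips with 3 to 60 N. Pads are 16 mm wide; open, the fingers measure 119 mm over their backs; the gripper's body (75 mm by 177 mm) begins 78 mm behind the grasp point.
Start: joints at [1.086, 0.3, 1.521, -0, 1.321, -0.067], TCP at [223.159, 502.682, 227.446] pointing down, gripper open.
Joint ranges: [-3.03, 3.03], [-0.79, 2.21], [0.23, 2.52], [-1.04, 4.18], [0, 3.07], [-2.55, 2.55]. Speed limits (rad/s): [2.22, 2.22, 2.57, 3.14, 3.14, 3.14].

## Interface

Orientations are given as [roll, pitch, yaw] about the fixed x, y, z axes, in that order (R = Rz(yaw) Ry(pitch) Rx(roll)).
In Python, from cell import * gives the robot as it stands.
- The arm moves only by the tool jog_arm, never from a script. Its argument "increments" is a list of rows, each a list of 7 numbers: the shift along the tool's x, y, z in cm, then the turn, a rotation vector about the tool's x, y, z in degrees, then the finger opening in cm, from 0 to 9.4. In form: [[x, y, z, wx, wy, wz, grip], ...]. A call has 1 to 20 rows; each row shifts and turns the commanded pose from where the row before left it, along the tool's axes as they then stand; what a row does not reach is not made up. A row lasts 1/8 s, in which the tool goes at most 62.5 mm and 10.7 degrees, less where a joint would pass 70% of its speed; a pose out of reach is approached as far as the arm can. A call is refused whole if a number of a shift passes 6.25 or a number of a turn 10.7, either way. A call with a gripper value outside its range is refused whole. The fingers move at their own pace and stop on an object; "squeeze" is the grip in N (left out, the last holds). Time passes only in rows, so rows that do not move let the fingers close. It gives the time, the measured TCP pose, the force and the opening at its end, in the units of the state.
- read_state(): the state, without advancing time (a new reading comes with each control period).
- camera(name): name is "side" or "top"; returns a dict with "image" (420x560x3 uint8, red, green, blue), "K" (3x3 intrinsics, pixels), "k1" (the pictures are not rectified: a ray, as slopes to the right and down, at radius r is drawn at 1 + k1 r^2 times it, then the intrinsics apply), "rvec" (rotation vector, rad) and "tvec" (3), from world to camera coordinates, as OpenCV has them. Camera axes: x right, y down, z forward; pixel columns grow to the right and rows downward; lengths in mm; the calibration is good to about 2 mm. A picture is of the moment at which its call begins. There is no depth.
- sign_off(): hands the job in, once; it reports no verdict.
Trained networks look in a picture, given as the dict that the camera call returned (one of the last four; its "shot" number tells which), for a name from the list of things; names that differ only in an ending like _2 or _b are one class to them, and where a whole thing is asked for, a point or a joint stands for the part that bears it (a point fixed in the world has none). Each returns a list of dicts, best first, with "conf" (0 to 1); they miss things now and then, are a little off and sometimes report something else, mostly with a low value. They report only what shows in the picture. A call takes as long as a camera call.
- recognise(picture, name): "centre" ([x, y, z] in mm, in the coordinates of the camera as it stood for that picture, good to about 4 mm: the middle of the surface that is visible of it).
- regions_of(picture, name): "mask" (420x560 bool, what is visible of it).
The state is a dict: "clock": time; "joints": joint angles; "qd": joint speeds; "effort": joint torques, N m; "eef_pos": TCP position; "eef_rot": TCP orientation; "wrist_force": force on the tool from outside, world axes, zero at the start; "moment": the same for the moment, N m; "finger_gap": finger opening in mm.
Only numpy, scipy, OpenCV 4.12 (cv2) and the standard library are available. Lean on these libraries where they do the work, as an engineer would, in place of code of your own. Each camera call takes 0.05 s, during which the arm holds its last target.

## Task

Fit the loose aluminium cam onto the flatted upright shaft of the oil pump drive, hub upward, turned so that its D-shaped bore matches the shaft. Guide it down the shaft in the gripper rather than dropping it, until it sits flat and fully home on the shoulder, then let go of it. Leave the measuring cup, the grease applicator and the funnel where they are.

Things in the scene. Friction and masses are not known exactly. Their poses are not given: they have to be found in the camera images.
- cam: Loose aluminium plate cam, about 0.17 kg (varies), flat on the bench, hub up (all sizes in mm). Origin: bore axis at the underside; z up the bore. Teardrop disc 14 thick: radius 28 about the bore, nose (radius 12) reaching 48 along +x. D-shaped through bore: diameter 23, its flat 6.5 from the axis on the +x (nose) side; bottom edge widened 1.5.
- cam_hub (a point): Centre of the cam's hub, on the bore axis 25 mm above the underside: a square block 32 x 32 mm (faces square to the cam's x and y) standing on the disc from 14 to 36 mm above the underside. The place to grip: two opposite faces, from above.
- shaft: Upright steel D-shaft of the drive; it does not turn (mm). Origin: shaft axis at the shoulder on which the cam must rest, 66 above the bench; z up. 30 long, diameter 20, one flat 5 from the axis on its +x side, all the way up. The cam is home with both origins together and both x axes the same way (goes on within about 10 degrees, only this way round).
- shaft_tip (a point): Centre of the shaft's top end, 30 mm above the shoulder. The last 6 mm of the shaft taper in by 2.5 mm all round as a lead-in. The shaft's angle differs from the drive's.
- drive: Drive carrying the shaft, bolted to the bench (mm): grey gearbox 100 x 90, top at 60, on a foot plate 150 x 130 x 8; a round steel shoulder 40 across rises from 60 to 66 round the shaft. Motor, 53 across, lies along +x to 125 from the origin, no higher than 61. Origin: on the bench under the shaft axis.
- cup: Stainless measuring cup standing on the bench, 72 mm across, 70 mm high, with a side handle to its +y. Origin: centre of the underside. Leave alone.
- applicator: Grey plastic grease applicator (syringe shape) lying along x, from -102 to +95 mm, 60 mm wide, 40 mm high. Origin: on the bench under the barrel. Leave alone.
- funnel: Orange hard silicone funnel collapsed flat, 104 mm across, 34 mm high. Origin: centre of the underside. Leave alone.

How it is judged:
By the outcome, as a careful person would: the job done as asked, in the order asked, and still so for the second after the job is handed in, with the robot touching nothing.
It also fails if it takes over 40 s, if anything falls off the work surface, if the arm or the gripper's body presses on something with over 40 N, if the wrist force passes 120 N, or if a joint passes its speed limit or range.

## Working session

There is one attempt and no reset: what is moved stays moved. The work goes in short steps, Python scripts to look and compute and a tool call to move; the robot and the scene stay as the last step left them, time stands still between calls to the robot, and variables do not carry over. Pictures are saved under pics/ and viewed, and the job is handed in when it is done.

Besides the shell and the picture viewer there is one more tool, called as a command line: name --pt "numbers of a row" for each row, then --argument value for the rest. jog_arm: Moves the arm, as the interface text tells. Its arguments: {"type":"object","properties":{"increments":{"type":"array"},"squeeze":{"type":"number"}},"required":["increments"]}

```bash
mkdir -p pics; cat > h.py <<'E'
from cell import *
import numpy as np, cv2
def RT(p): return cv2.Rodrigues(np.array(p["rvec"],float))[0], np.array(p["tvec"],float).ravel()
def c2w(p,c): R,t=RT(p); return R.T@(np.array(c)-t)
def proj(p,X):
    R,t=RT(p); X=np.atleast_2d(X)@R.T+t; s=X[:,:2]/X[:,2:]; r2=(s**2).sum(1,keepdims=True); s=s*(1+p["k1"]*r2)
    K=np.array(p["K"]); return s@K[:2,:2].T+K[:2,2]
def ray(p,uv,z):
    K=np.array(p["K"]); u=cv2.undistortPoints(np.array(uv,float).reshape(-1,1,2),K,np.array([p["k1"],0,0,0,0.])).reshape(-1,2)
    R,t=RT(p); d=np.c_[u,np.ones(len(u))]@R; o=-R.T@t
    return o+d*((z-o[2])/d[:,2])[:,None]
def save(im,n): cv2.imwrite("pics/"+n,cv2.cvtColor(im,cv2.COLOR_RGB2BGR))
E
python3 - <<'E'
from h import *
import pickle
s=read_state(); print({k:np.round(s[k],3) for k in s})
for n in ["top","side"]:
    p=camera(n); pickle.dump(p,open(n+"0.pkl","wb")); save(p["image"],n+"0.png")
    print(n,"cam at",c2w(p,[0,0,0]),p["K"],p["k1"])
    for o in ["cam","cam_hub","shaft","shaft_tip","drive","cup","applicator","funnel"]:
        print(o,[(np.round(c2w(p,r["centre"]),1),round(r["conf"],2)) for r in recognise(p,o)][:3])
E
```

```text
{'clock': np.float64(0.0), 'joints': array([ 1.086,  0.301,  1.522, -0.   ,  1.321, -0.067]), 'qd': array([-0.   ,  0.   , -0.001,  0.   , -0.002, -0.   ]), 'effort': array([-2.0000e-03, -5.3179e+01, -3.5275e+01,  7.1000e-02,  2.4000e-02,
       -0.0000e+00]), 'eef_pos': array([223.061, 502.476, 226.871]), 'eef_rot': array([-3.14 , -0.   ,  2.724]), 'wrist_force': array([-0.616,  0.266,  0.238]), 'moment': array([-0.037, -0.018,  0.01 ]), 'finger_gap': np.float64(94.008)}
top cam at [514.54541835  18.68852238 895.15626275] [[379.72212434   0.         278.86084257]
 [  0.         379.72212434 202.32678344]
 [  0.           0.           1.        ]] -0.022129235307004547
cam [(array([ 543.2, -206.4,   15.8]), 0.68)]
cam_hub [(array([ 539.9, -208.5,   14.5]), 0.79)]
shaft [(array([540.7, 222.9,  89.7]), 0.47)]
shaft_tip [(array([532.7, 231.9,  89.7]), 0.53), (array([ 545.9, -205. ,   14. ]), 0.39)]
drive [(array([417.5,   9.8,  34.6]), 0.69), (array([550.8, 221.5,  56.7]), 0.64)]
cup []
applicator [(array([417.7,   7.2,  34.4]), 0.7)]
funnel [(array([762.3, 200.8,  10.6]), 0.7)]
side cam at [310.78830227 584.76436784 606.893127  ] [[452.00376467   0.         280.59250313]
 [  0.         452.00376467 207.43824846]
 [  0.           0.           1.        ]] 0.00819804207599352
cam [(array([ 532.9, -194.8,   11.5]), 0.64)]
cam_hub [(array([ 537.8, -197.5,   12.8]), 0.87), (array([416.3,  14.1,  27.3]), 0.69)]
shaft [(array([533.7, 241.4,  88.5]), 0.76)]
shaft_tip [(array([531.9, 235. ,  89.2]), 0.61)]
drive [(array([534.7, 258.7,  47.9]), 0.6)]
cup [(array([ 742.7, -169.4,   43.2]), 0.89)]
applicator [(array([414.2,  15. ,  32.7]), 0.88)]
funnel [(array([752. , 211.7,  15.5]), 0.65)]
```

View pics/top0.png

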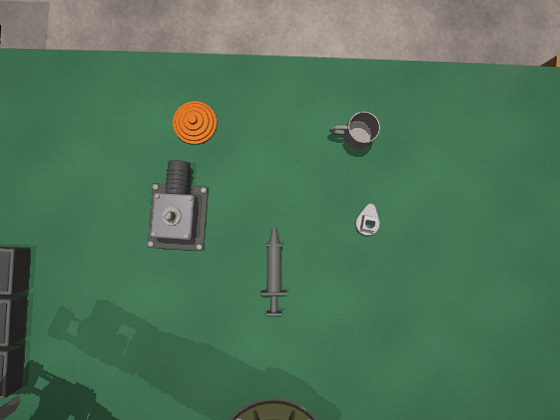

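View pics/side0.png

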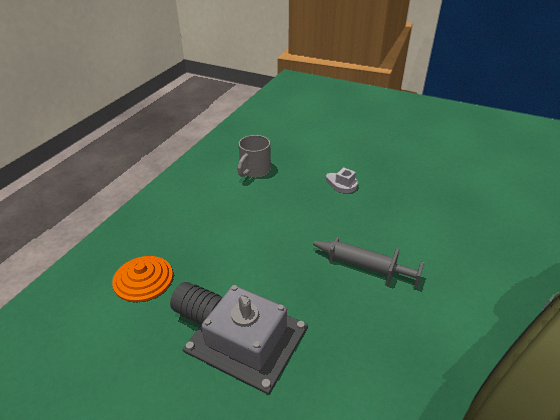

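```bash
python3 - <<'E'
from h import *
import pickle
a=pickle.load(open("top0.pkl","rb")); b=pickle.load(open("side0.pkl","rb"))
def crop(p,c,h,n):
    u,v=np.round(proj(p,c)[0]).astype(int); print(n,u,v)
    im=p["image"][max(v-h,0):v+h,max(u-h,0):u+h]; return cv2.resize(im,(390,390),interpolation=cv2.INTER_CUBIC)
i1=np.hstack([crop(a,[541,-207,20],35,"camtop"),crop(a,[533,233,90],35,"shtop")]);save(i1,"c1.png")
i2=np.hstack([crop(b,[538,-197,20],35,"camside"),crop(b,[533,237,90],35,"shside")]);save(i2,"c2.png")
E
```

```text
camtop 367 221
shtop 168 219
camside 341 181
shside 246 305
```

The top view shows the cam at about (368,221), nose up the image (+x). It shows the shaft at about (171,215) and the cup, applicator and funnel well apart from both. The side view agrees.

View pics/c1.png

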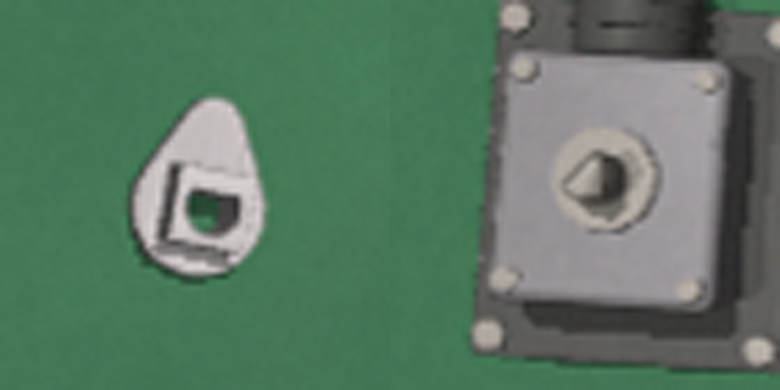

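View pics/c2.png

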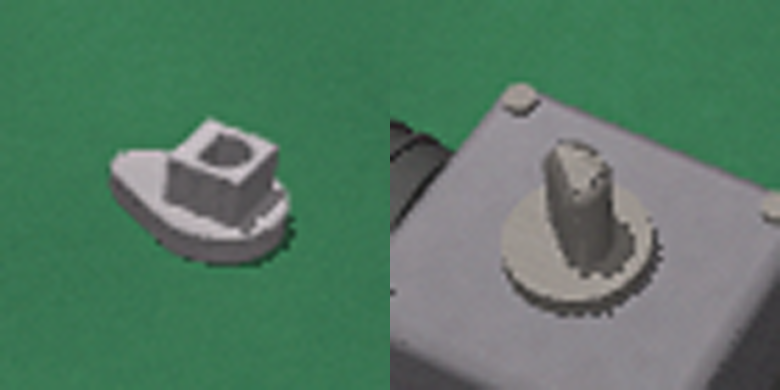

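```bash
cat > fit.py <<'E'
from h import *
import pickle
from scipy.optimize import minimize
from scipy.spatial import ConvexHull
t=np.linspace(0,2*np.pi,72,endpoint=False)
tear=np.r_[np.c_[28*np.cos(t),28*np.sin(t)],np.c_[36+12*np.cos(t),12*np.sin(t)]]
tear=tear[ConvexHull(tear).vertices]
sq=np.array([[16,16],[-16,16],[-16,-16],[16,-16.]])
def prism(o,z0,z1): return np.r_[np.c_[o,np.full(len(o),z0)],np.c_[o,np.full(len(o),z1)]]
CAM=[prism(tear,0,14),prism(sq,14,36)]
def pose(P,x,y,yaw,z=0):
    c,s=np.cos(yaw),np.sin(yaw); return P@np.array([[c,s,0],[-s,c,0],[0,0,1]])+[x,y,z]
S=4
def sil(p,parts,x,y,yaw,box,z=0):
    u0,v0,w,h=box; m=np.zeros((h*S,w*S),np.uint8)
    for P in parts:
        q=(proj(p,pose(P,x,y,yaw,z))-[u0,v0]+.5)*S-.5
        hl=cv2.convexHull(q.astype(np.float32)); cv2.fillPoly(m,[np.round(hl*16).astype(np.int32)],255,shift=4)
    return cv2.resize(m,(w,h),interpolation=cv2.INTER_AREA)/255.
def camfit(p,mask,x0,y0):
    v,u=np.nonzero(mask); box=(u.min()-15,v.min()-15,np.ptp(u)+31,np.ptp(v)+31)
    M=mask[box[1]:box[1]+box[3],box[0]:box[0]+box[2]].astype(float)
    f=lambda a:np.abs(sil(p,CAM,a[0],a[1],a[2]/20,box)-M).sum()
    best=min((minimize(f,[x0,y0,a*20],method="Nelder-Mead",options=dict(initial_simplex=np.array([x0,y0,a*20])+np.r_[np.zeros((1,3)),np.eye(3)*6])) for a in np.arange(0,6.28,.785)),key=lambda r:r.fun)
    return best.x[:2],np.degrees(best.x[2]/20)%360,best.fun,M.sum()
E
python3 - <<'E'
from fit import *
for n in ["top","side"]:
    p=camera(n); pickle.dump(p,open(n+"1.pkl","wb"))
    r=regions_of(p,"cam")
    for k in r[:2]: print(n,k["conf"],k["mask"].sum(),camfit(p,k["mask"],541,-204))
    for nm in ["shaft","drive"]:
        for k in regions_of(p,nm)[:2]:
            v,u=np.nonzero(k["mask"]); print(n,nm,k["conf"],len(u),u.min(),u.max(),v.min(),v.max())
E
```

```text
top 0.68 570 (array([ 534.53572866, -208.10675329]), np.float64(346.6787654333089), np.float64(45.41960784313726), np.float64(570.0))
top shaft 0.57 91 165 175 211 221
top drive 0.72 4188 147 207 160 250
side 0.6 608 (array([ 534.92427801, -210.88580599]), np.float64(348.0043255133882), np.float64(24.749019607843135), np.float64(608.0))
side shaft 0.61 224 239 250 296 317
side drive 0.88 8697 170 306 282 392
```

```bash
cat > sh.py <<'E'
from fit import *
def dsec(r,f,n=40):
    a=np.arccos(f/r); tt=np.linspace(a,2*np.pi-a,n); return np.c_[r*np.cos(tt),r*np.sin(tt)]
A=dsec(10,5);B=dsec(7.5,2.5)
def faces(x,y,yaw,zs=66):
    L=[np.c_[A,np.full(40,0.)],np.c_[A,np.full(40,24.)],np.c_[B,np.full(40,30.)]]
    L=[pose(l,x,y,yaw,zs) for l in L]; F=[]
    for l0,l1 in ((L[0],L[1]),(L[1],L[2])):
        for i in range(40):
            j=(i+1)%40; F.append(np.array([l0[i],l0[j],l1[j],l1[i]]))
    F.append(L[2]); return F
def render(p,x,y,yaw,box,S=6):
    """normals image"""
    u0,v0,w,h=box; N=np.zeros((h*S,w*S,4),np.float32); R,tt=RT(p); o=-R.T@tt
    N[...,3]=0
    for f in faces(x,y,yaw):
        n=np.cross(f[1]-f[0],f[2]-f[1]) if len(f)==4 else np.array([0,0,1.]); n/=np.linalg.norm(n)
        if n@(o-f.mean(0))<=0: continue
        q=(proj(p,f)-[u0,v0]+.5)*S-.5
        cv2.fillPoly(N,[np.round(q*16).astype(np.int32)],[float(n[0]),float(n[1]),float(n[2]),1.],shift=4)
    return cv2.resize(N,(w,h),interpolation=cv2.INTER_AREA)
E
python3 - <<'E'
from sh import *
# shoulder overlay: refine position by projected circle
P={n:pickle.load(open(n+"1.pkl","rb")) for n in ["top","side"]}
for n,p in P.items():
    g=cv2.cvtColor(p["image"],cv2.COLOR_RGB2GRAY).astype(np.float32)
    im=p["image"].astype(int)
    # gradient along normal of circle edges radius 20 @66
    G=cv2.GaussianBlur(g,(0,0),.7)
    def score(x,y):
        tt=np.linspace(0,2*np.pi,120)
        I=[]
        for r in (18.2,21.8):
            q=proj(p,np.c_[x+r*np.cos(tt),y+r*np.sin(tt),np.full(120,66)]).astype(np.float32)
            I.append(cv2.remap(G,q[:,0],q[:,1],cv2.INTER_LINEAR).ravel())
        return -np.median(np.abs(np.clip(I[0]-I[1],0,60)))-np.mean(np.clip(I[0]-I[1],-10,60))
    from itertools import product
    best=sorted((score(x,y),x,y) for x,y in product(np.arange(520,550,.5),np.arange(215,250,.5)))[:8]
    print(n,np.round(best,1).tolist())
    r,c=(proj(p,[533,233,80])[0].astype(int))
    m=[k for k in regions_of(camera(n),"shaft")][:1]
E
```

```text
top [[-31.0, 540.5, 234.5], [-30.7, 541.0, 234.5], [-30.7, 540.5, 235.0], [-30.5, 540.5, 234.0], [-30.3, 541.0, 235.0], [-30.1, 540.0, 234.5], [-30.0, 541.0, 234.0], [-30.0, 540.0, 235.0]]
side [[-34.8, 539.5, 234.0], [-34.7, 539.5, 233.5], [-34.5, 539.0, 234.0], [-34.2, 540.0, 234.0], [-34.2, 540.0, 233.5], [-34.1, 539.0, 234.5], [-33.9, 539.5, 234.5], [-33.4, 539.0, 233.5]]
```

```bash
python3 - <<'E'
from sh import *
P={n:pickle.load(open(n+"1.pkl","rb")) for n in ["top","side"]}
xy={"top":(540.5,234.5),"side":(539.5,234)}
B={}
for n,p in P.items():
    u,v=np.round(proj(p,[540,234,82])[0]).astype(int); B[n]=(u-14,v-18,30,36)
res=[]
# silhouettes vs mask + shading regression
M={}
for n,p in P.items():
    q=camera(n); M[n]=regions_of(q,"shaft")[0]["mask"]
for yaw in np.arange(0,360,5):
    e=[];
    for n,p in P.items():
        b=B[n]; N=render(p,*xy[n],np.radians(yaw),b)
        g=cv2.cvtColor(p["image"],cv2.COLOR_RGB2GRAY)[b[1]:b[1]+b[3],b[0]:b[0]+b[2]].astype(float)
        m=M[n][b[1]:b[1]+b[3],b[0]:b[0]+b[2]]
        e.append(np.abs(N[...,3]-m).sum())
        k=N[...,3]>.95; X=N[k]; y=g[k]
        c,*_=np.linalg.lstsq(X,y,rcond=None); e.append(np.sqrt(np.mean((X@c-y)**2)))
    res.append((yaw,*np.round(e,1)))
for r in res: print(*r)
# big crops
L=[]
for n,p in P.items():
    b=B[n]; L.append(cv2.resize(p["image"][b[1]:b[1]+b[3],b[0]:b[0]+b[2]],(390,468),interpolation=cv2.INTER_NEAREST))
save(np.hstack(L),"sh.png")
E
```

```text
0 32.5 14.5 58.2 21.9
5 30.4 15.1 52.5 21.7
10 28.7 14.2 46.7 21.2
15 27.6 13.9 41.0 20.5
20 26.6 13.6 35.9 19.7
25 26.6 13.8 31.2 17.7
30 26.8 13.6 27.7 16.3
35 26.8 13.4 24.5 14.7
40 27.6 13.3 17.6 13.5
45 27.1 12.6 14.4 12.7
50 27.9 13.1 17.8 12.8
55 28.2 13.2 24.7 14.4
60 27.6 13.9 31.2 17.9
65 28.2 14.0 34.9 19.0
70 27.6 14.3 40.8 20.7
75 28.6 14.5 45.6 21.4
80 28.1 14.5 50.4 22.6
85 28.2 14.3 54.2 23.1
90 29.3 14.2 57.1 24.1
95 29.4 14.2 59.5 24.8
100 29.5 14.4 61.7 25.3
105 30.0 14.2 63.9 25.7
110 30.8 14.2 66.9 26.6
115 31.2 14.4 68.4 26.7
120 32.3 14.1 70.2 26.6
125 33.4 14.5 72.1 26.6
130 34.5 14.8 73.8 25.7
135 35.5 14.6 75.5 25.0
140 35.9 15.0 76.9 24.6
145 36.9 14.4 77.1 24.6
150 38.0 14.5 77.8 25.1
155 39.9 14.7 78.9 25.6
160 41.9 14.3 79.6 26.7
165 42.2 14.8 79.2 27.6
170 43.6 14.8 80.3 27.8
175 44.9 15.5 81.6 27.6
180 45.6 17.3 85.0 27.4
185 45.9 19.6 87.4 27.2
190 45.6 22.5 90.2 26.6
195 45.9 22.4 94.9 25.9
200 46.4 22.5 97.8 25.2
205 46.0 24.8 102.9 24.7
210 46.1 25.0 108.5 23.2
215 45.9 25.1 109.4 22.2
220 45.5 25.2 105.8 22.3
225 46.3 25.4 100.6 22.7
230 46.6 25.8 97.9 22.7
235 46.8 25.3 94.8 22.7
240 47.3 24.8 91.4 22.6
245 47.0 24.3 88.9 22.4
250 47.6 24.2 84.9 22.5
255 47.9 23.3 82.4 22.5
260 48.1 23.0 80.3 22.4
265 48.3 23.0 78.7 22.4
270 48.1 22.6 78.6 22.5
275 47.9 22.2 77.2 22.3
280 47.7 22.2 77.1 22.3
285 48.0 22.7 76.9 22.3
290 47.9 23.3 76.3 22.3
295 47.5 24.0 75.9 22.2
300 46.3 24.3 76.9 22.1
305 45.9 25.1 76.5 22.1
310 45.5 24.8 75.8 22.1
315 45.1 24.1 75.1 22.4
320 44.7 22.4 74.3 22.4
325 43.4 21.3 73.2 22.2
330 42.6 21.6 72.5 22.2
335 41.7 19.8 71.9 22.1
340 39.9 18.4 70.3 22.3
345 38.8 17.0 66.9 22.3
350 37.0 16.1 64.1 22.2
355 35.1 14.9 60.7 22.2
```

View pics/sh.png

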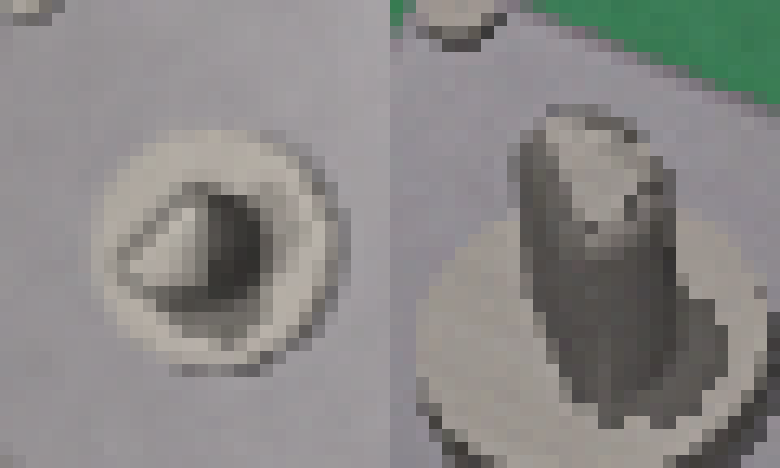

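Cam: both views agree to about 3 mm, at (534.7, -209.5) with yaw about -12.7°. Shaft: about (540, 234), flat facing about 45°, with a sharp minimum in the side view that matches the straight upper-left edge in the top view. I'll turn the tool to yaw 77.3°, jaws along the cam's x, and travel.

jog_arm --pt "0 0 0 0 0 9.85 9.4" --pt "0 0 0 0 0 9.85 9.4" --pt "0 0 0 0 0 9.85 9.4" --pt "0 0 0 0 0 9.85 9.4" --pt "0 0 0 0 0 9.85 9.4" --pt "0 0 0 0 0 9.85 9.4" --pt "0 0 0 0 0 9.85 9.4" --pt "0 0 0 0 0 9.85 9.4"

```text
clock: 2.7
eef_pos: [223.1, 502.7, 227.4]
eef_rot: [-3.142, 0.0, 1.343]
wrist_force: [-0.4, 0.4, -0.2]
finger_gap: 94.0
```

jog_arm --pt "-4.47 3.29 0 0 0 0 9.4" --pt "-4.47 3.29 0 0 0 0 9.4" --pt "-4.47 3.29 0 0 0 0 9.4" --pt "-4.47 3.29 0 0 0 0 9.4" --pt "-4.47 3.29 0 0 0 0 9.4" --pt "-4.47 3.29 0 0 0 0 9.4" --pt "-4.47 3.29 0 0 0 0 9.4" --pt "-4.47 3.29 0 0 0 0 9.4" --pt "-4.47 3.29 0 0 0 0 9.4" --pt "-4.47 3.29 0 0 0 0 9.4" --pt "-4.47 3.29 0 0 0 0 9.4" --pt "-4.47 3.29 0 0 0 0 9.4" --pt "-4.47 3.29 0 0 0 0 9.4" --pt "-4.47 3.29 0 0 0 0 9.4" --pt "0 0 0 0 0 0 9.4" --pt "0 0 0 0 0 0 9.4"

```text
clock: 4.7
eef_pos: [534.2, -208.9, 227.2]
eef_rot: [-3.141, -0.0, 1.348]
wrist_force: [-0.9, -0.9, -0.4]
finger_gap: 94.0
```

```bash
cat >> h.py <<'E'
def go(x,y,z,yawdeg):
    "tool-axes cm to go from measured pose, turn after"
    s=read_state(); p=s["eef_pos"]; a=s["eef_rot"]; psi=a[2]
    from scipy.spatial.transform import Rotation as Ro
    R=Ro.from_euler("xyz",a); d=R.inv().apply(np.array([x,y,z])-p)/10
    T=Ro.from_euler("xyz",[np.pi,0,np.radians(yawdeg)])
    print("t",s["clock"],"pos",np.round(p,1),"rot",np.round(np.degrees(a),2),"F",np.round(s["wrist_force"],1),"gap",round(s["finger_gap"],1))
    print("shift cm",np.round(d,3),"rotvec deg",np.round(np.degrees((R.inv()*T).as_rotvec()),2))
E
python3 -c "
from h import *
go(534.7,-209.5,38.5,77.3)"
```

```text
t 4.7 pos [ 534.2 -208.9  227.2] rot [-1.7997e+02 -1.0000e-02  7.7250e+01] F [-0.9 -0.9 -0.4] gap 94.0
shift cm [-0.051  0.069 18.873] rotvec deg [-0.03 -0.01 -0.05]
```

jog_arm --pt "-0.05 0.07 4 0 0 0 9.4" --pt "0 0 4 0 0 0 9.4" --pt "0 0 4 0 0 0 9.4" --pt "0 0 3 0 0 0 6" --pt "0 0 2 0 0 0 5" --pt "0 0 1 0 0 0 5" --pt "0 0 0.6 0 0 0 5" --pt "0 0 0 0 0 0 5"

```text
clock: 5.7
eef_pos: [535.2, -209.7, 41.8]
eef_rot: [3.141, 0.0, 1.349]
wrist_force: [-0.0, 1.0, 1.0]
finger_gap: 50.6
```

```bash
python3 - <<'E'
from h import *
go(534.7,-209.5,38.5,77.3)
L=[]
for n in ["top","side"]:
    p=camera(n); u,v=np.round(proj(p,[535,-209,40])[0]).astype(int)
    L.append(cv2.resize(p["image"][v-40:v+40,u-40:u+40],(390,390),interpolation=cv2.INTER_CUBIC))
save(np.hstack(L),"g1.png")
E
```

```text
t 5.7 pos [ 535.2 -209.7   41.8] rot [1.7997e+02 1.0000e-02 7.7280e+01] F [-0.  1.  1.] gap 50.6
shift cm [ 0.013 -0.05   0.334] rotvec deg [ 0.03  0.01 -0.02]
```

View pics/g1.png

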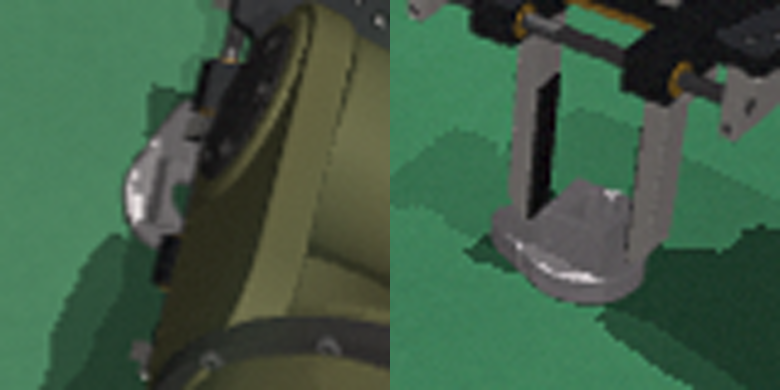

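The fingers stand either side of the hub, with the tips just above the disc. Next I descend 3 mm and close.

jog_arm --pt "0 0 0.3 0 0 0 5" --pt "0 0 0 0 0 0 3.0" --pt "0 0 0 0 0 0 2.5" --pt "0 0 0 0 0 0 2.5" --pt "0 0 0 0 0 0 2.5" --pt "0 0 0 0 0 0 2.5" --pt "0 0 0 0 0 0 2.5" --pt "0 0 0 0 0 0 2.5" --squeeze 35

```text
clock: 6.8
eef_pos: [535.0, -209.9, 38.5]
eef_rot: [-3.142, 0.0, 1.348]
wrist_force: [-2.2, -1.2, 1.4]
finger_gap: 31.6
```

jog_arm --pt "0 0 -0.5 0 0 0 2.5" --pt "0 0 -2 0 0 0 2.5" --pt "0 0 -4 0 0 0 2.5" --pt "0 0 -4 0 0 0 2.5" --pt "0 0 -3.5 0 0 0 2.5" --pt "0 0 -1 0 0 0 2.5" --pt "0 0 0 0 0 -5 2.5" --pt "0 0 0 0 0 -9 2.5" --pt "0 0 0 0 0 -10 2.5" --pt "0 0 0 0 0 -10 2.5" --pt "0 0 0 0 0 -10 2.5" --pt "0 0 0 0 0 -9 2.5" --pt "0 0 0 0 0 -4.7 2.5" --pt "0 0 0 0 0 0 2.5"

```text
clock: 8.55
eef_pos: [534.7, -209.8, 187.2]
eef_rot: [-3.141, -0.002, 2.355]
wrist_force: [-0.0, -0.8, -0.9]
finger_gap: 32.2
```

jog_arm --pt "1.5 1.53 0 0 0 0 2.5" --pt "3.2 3.27 0 0 0 0 2.5" --pt "3.6 3.68 0 0 0 0 2.5" --pt "3.6 3.68 0 0 0 0 2.5" --pt "3.6 3.68 0 0 0 0 2.5" --pt "3.6 3.68 0 0 0 0 2.5" --pt "3.6 3.68 0 0 0 0 2.5" --pt "3.6 3.68 0 0 0 0 2.5" --pt "3 3.07 0 0 0 0 2.5" --pt "1.3 1.34 0 0 0 0 2.5" --pt "0 0 0 0 0 0 2.5" --pt "0 0 0 0 0 0 2.5"

```text
clock: 10.05
eef_pos: [540.1, 226.8, 188.4]
eef_rot: [-3.141, 0.0, 2.354]
wrist_force: [0.3, 0.1, -2.1]
finger_gap: 32.2
```

```bash
python3 - <<'E'
from h import *
import pickle
go(540,234.2,140,135)
for n in ["top","side"]:
    p=camera(n); pickle.dump(p,open(n+"2.pkl","wb"))
    print(n,[(np.round(c2w(p,r["centre"]),1),r["conf"]) for r in recognise(p,"cam")])
    u,v=np.round(proj(p,[540,234,130])[0]).astype(int)
    im=p["image"][max(v-70,0):v+70,max(u-70,0):u+70]; save(cv2.resize(im,None,fx=4,fy=4,interpolation=cv2.INTER_CUBIC),n+"2.png")
E
```

```text
t 10.05 pos [540.1 226.8 188.4] rot [-1.7998e+02  1.0000e-02  1.3490e+02] F [ 0.3  0.1 -2.1] gap 32.2
shift cm [0.538 0.518 4.835] rotvec deg [-0.02  0.01 -0.1 ]
top [(array([560.7, 208.9, 163.2]), 0.62)]
side [(array([534.3, 243. , 162.3]), 0.61), (array([417.4,  13.2,  24.9]), 0.53)]
```

View pics/side2.png

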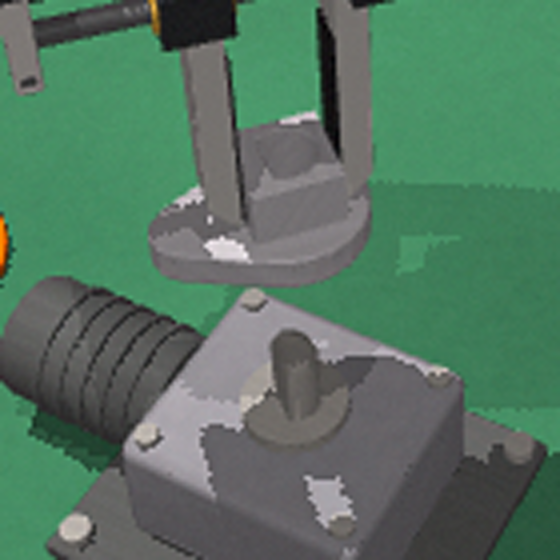

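View pics/top2.png

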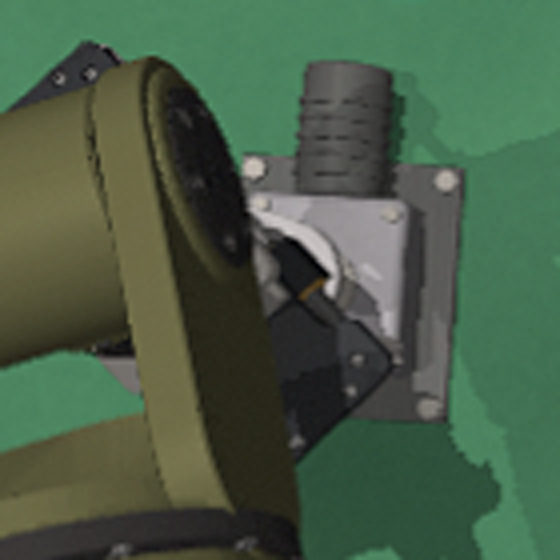

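```bash
python3 - <<'E'
from sh import *
p=pickle.load(open("side2.pkl","rb"))
im=cv2.resize(p["image"],None,fx=4,fy=4,interpolation=cv2.INTER_CUBIC)
def dr(P,col):
    q=(proj(p,P)+.5)*4-.5; cv2.polylines(im,[np.round(q).astype(np.int32)],True,col,1)
x,y,yaw,z=540.1,226.8,np.radians(44.9),149.9
n=len(tear)
for zz in (0,14): dr(pose(np.c_[tear,np.full(n,zz)],x,y,yaw,z),(255,0,0))
for zz in (14,36): dr(pose(np.c_[sq,np.full(4,zz)],x,y,yaw,z),(0,0,255))
dr(pose(np.c_[dsec(11.5,6.5),np.full(40,36)],x,y,yaw,z),(255,255,0))
for o,zz in ((A,0),(A,24),(B,30)): dr(pose(np.c_[o,np.full(40,zz)],540,234.2,np.radians(45),66),(255,0,255))
u,v=np.round(proj(p,[540,230,130])[0]*4).astype(int)
save(cv2.resize(im[v-280:v+180,u-260:u+260],None,fx=1.3,fy=1.3),"ov.png")
E
```

```text
(no output)
```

View pics/ov.png

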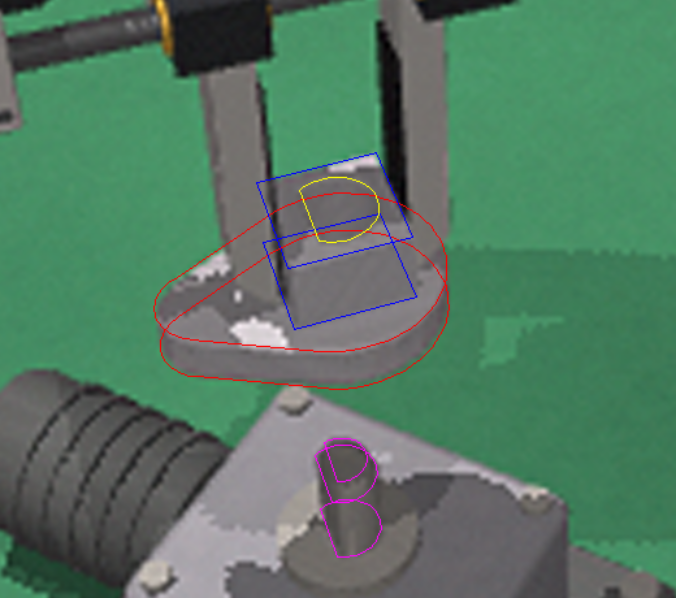

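The overlay of the expected cam pose and of the shaft lies on the picture within about a pixel. Now I centre the cam and come down to 8 mm above the tip.

jog_arm --pt "0.27 0.26 0 0 0 0 2.5" --pt "0.27 0.26 0 0 0 0 2.5" --pt "0 0 1.5 0 0 0 2.5" --pt "0 0 2 0 0 0 2.5" --pt "0 0 1.1 0 0 0 2.5" --pt "0 0 0 0 0 0 2.5" --pt "0 0 0 0 0 0 2.5"

```text
clock: 11.12
eef_pos: [540.3, 235.3, 143.0]
eef_rot: [3.141, 0.0, 2.356]
wrist_force: [0.1, 0.1, -1.3]
finger_gap: 32.0
```

```bash
python3 - <<'E'
from sh import *
go(540,234.2,104.5,135)
s=read_state(); tp=s["eef_pos"]
p=camera("side"); pickle.dump(p,open("side3.pkl","wb"))
im=cv2.resize(p["image"],None,fx=4,fy=4,interpolation=cv2.INTER_CUBIC)
raw=im.copy()
def dr(P,col):
    q=(proj(p,P)+.5)*4-.5; cv2.polylines(im,[np.round(q).astype(np.int32)],True,col,1)
x,y,yaw,z=tp[0],tp[1],s["eef_rot"][2]-np.pi/2,tp[2]-38.5
n=len(tear)
for zz in (0,14): dr(pose(np.c_[tear,np.full(n,zz)],x,y,yaw,z),(255,0,0))
for zz in (14,36): dr(pose(np.c_[sq,np.full(4,zz)],x,y,yaw,z),(0,0,255))
dr(pose(np.c_[dsec(11.5,6.5),np.full(40,36)],x,y,yaw,z),(255,255,0))
for o,zz in ((A,0),(A,24),(B,30)): dr(pose(np.c_[o,np.full(40,zz)],540,234.2,np.radians(45),66),(255,0,255))
u,v=np.round(proj(p,[540,230,110])[0]*4).astype(int)
c=[i[v-230:v+170,u-190:u+190] for i in (raw,im)]
save(np.hstack(c),"ov3.png")
E
```

```text
t 11.125 pos [540.3 235.3 143. ] rot [1.7996e+02 2.0000e-02 1.3496e+02] F [ 0.1  0.1 -1.3] gap 32.0
shift cm [-0.054 -0.103  3.848] rotvec deg [ 0.04  0.02 -0.04]
```

View pics/ov3.png

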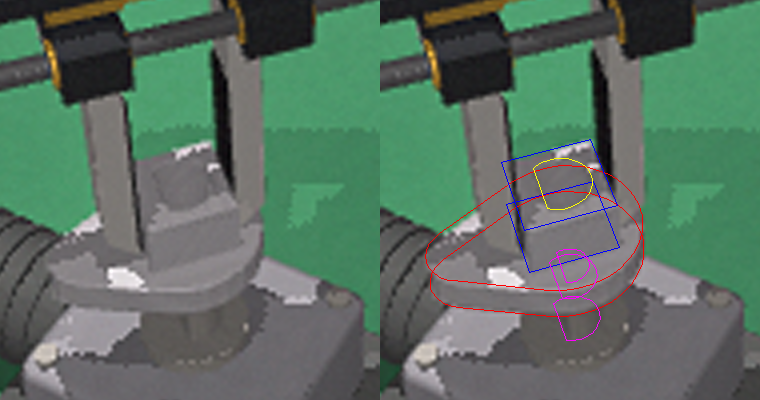

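jog_arm --pt "-0.04 -0.08 0 0 0 0 2.5" --pt "0 0 0.3 0 0 0 2.5" --pt "0 0 0.3 0 0 0 2.5" --pt "0 0 0.2 0 0 0 2.5" --pt "0 0 0.2 0 0 0 2.5" --pt "0 0 0.2 0 0 0 2.5" --pt "0 0 0 0 0 0 2.5"

```text
clock: 12.05
eef_pos: [539.7, 234.3, 130.3]
eef_rot: [-3.141, -0.0, 2.356]
wrist_force: [0.5, -0.6, -2.7]
finger_gap: 31.6
```

jog_arm --pt "0 0 0.2 0 0 0 2.5" --pt "0 0 0.2 0 0 0 2.5" --pt "0 0 0.2 0 0 0 2.5" --pt "0 0 0 0 0 0 2.5"

```text
clock: 12.55
eef_pos: [539.7, 234.3, 124.2]
eef_rot: [-3.141, -0.0, 2.356]
wrist_force: [0.4, -0.8, -2.1]
finger_gap: 31.6
```

jog_arm --pt "0 0 0.25 0 0 0 2.5" --pt "0 0 0.25 0 0 0 2.5" --pt "0 0 0.25 0 0 0 2.5" --pt "0 0 0.25 0 0 0 2.5" --pt "0 0 0 0 0 0 2.5"

```text
clock: 13.18
eef_pos: [539.7, 234.3, 114.2]
eef_rot: [-3.141, -0.0, 2.356]
wrist_force: [1.1, 0.1, -2.0]
finger_gap: 32.0
```

jog_arm --pt "0 0 0.25 0 0 0 2.5" --pt "0 0 0.25 0 0 0 2.5" --pt "0 0 0.2 0 0 0 2.5" --pt "0 0 0.1 0 0 0 2.5" --pt "0 0 0 0 0 0 2.5"

```text
clock: 13.8
eef_pos: [539.7, 234.4, 106.4]
eef_rot: [-3.142, -0.0, 2.356]
wrist_force: [0.2, -0.1, -2.2]
finger_gap: 32.2
```

jog_arm --pt "0 0 0.1 0 0 0 2.5" --pt "0 0 0.05 0 0 0 2.5" --pt "0 0 0 0 0 0 2.5"

```text
clock: 14.18
eef_pos: [539.7, 234.4, 104.9]
eef_rot: [-3.142, -0.0, 2.356]
wrist_force: [-0.0, -0.3, -1.6]
finger_gap: 31.9
```

jog_arm --pt "0 0 0.05 0 0 0 2.5" --pt "0 0 0 0 0 0 2.5"

```text
clock: 14.42
eef_pos: [539.8, 234.4, 104.5]
eef_rot: [3.141, 0.0, 2.356]
wrist_force: [-0.0, 0.4, -1.3]
finger_gap: 31.9
```

jog_arm --pt "0 0 0.05 0 0 0 2.5" --pt "0 0 0 0 0 0 2.5"

```text
clock: 14.68
eef_pos: [539.8, 234.4, 104.5]
eef_rot: [3.141, 0.0, 2.356]
wrist_force: [-2.8, -1.5, 5.5]
finger_gap: 32.0
```

Contact came at TCP z = 104.5, exactly the expected home height. I'll press slightly more to confirm, then release.

jog_arm --pt "0 0 0.03 0 0 0 2.5" --pt "0 0 0 0 0 0 2.5"

```text
clock: 14.92
eef_pos: [539.8, 234.4, 104.4]
eef_rot: [3.141, 0.0, 2.356]
wrist_force: [-4.8, -2.1, 8.7]
finger_gap: 31.7
```

jog_arm --pt "0 0 0 0 0 0 3.6" --pt "0 0 0 0 0 0 4.4" --pt "0 0 0 0 0 0 5" --pt "0 0 0 0 0 0 5.4" --pt "0 0 0 0 0 0 5.4"

```text
clock: 15.55
eef_pos: [539.8, 234.3, 103.6]
eef_rot: [-3.142, -0.0, 2.356]
wrist_force: [0.1, 0.1, -0.1]
finger_gap: 53.7
```

jog_arm --pt "0 0 -0.5 0 0 0 5.4" --pt "0 0 -2 0 0 0 5.4" --pt "0 0 -4 0 0 0 6" --pt "0 0 -5 0 0 0 8" --pt "0 0 -5 0 0 0 9" --pt "-5 -3 0 0 0 0 9" --pt "-5 -4 0 0 0 0 9" --pt "-5 -4 0 0 0 0 9" --pt "-5 -4 0 0 0 0 9" --pt "-5 -4 0 0 0 0 9" --pt "0 0 0 0 0 0 9"

```text
clock: 16.92
eef_pos: [581.2, -74.4, 268.7]
eef_rot: [-3.141, 0.0, 2.351]
wrist_force: [0.6, 1.2, 0.8]
finger_gap: 89.9
```

```bash
python3 - <<'E'
from sh import *
go(540,234.2,104.5,135)
C=[]
for nme in ("side","top"):
    p=camera(nme)
    for k in ("cam","cup","applicator","funnel"):
        print(nme,k,[(np.round(c2w(p,r["centre"]),1),round(r["conf"],2)) for r in recognise(p,k)][:2])
    im=cv2.resize(p["image"],None,fx=4,fy=4,interpolation=cv2.INTER_CUBIC); raw=im.copy()
    def dr(P,col):
        q=(proj(p,P)+.5)*4-.5; cv2.polylines(im,[np.round(q).astype(np.int32)],True,col,1)
    x,y,yaw,z=540,234.2,np.radians(45),66
    for zz in (0,14): dr(pose(np.c_[tear,np.full(len(tear),zz)],x,y,yaw,z),(255,0,0))
    for zz in (14,36): dr(pose(np.c_[sq,np.full(4,zz)],x,y,yaw,z),(0,0,255))
    u,v=np.round(proj(p,[540,234,80])[0]*4).astype(int)
    C.append(np.hstack([i[v-150:v+150,u-190:u+190] for i in (raw,im)]))
save(np.vstack(C),"fin.png")
E
```

```text
t 16.925 pos [581.2 -74.4 268.7] rot [-1.7998e+02  1.0000e-02  1.3469e+02] F [0.6 1.2 0.8] gap 89.9
shift cm [24.84  18.779 16.409] rotvec deg [-0.02  0.01 -0.31]
side cam [(array([537.9, 247.1,  78.1]), 0.66)]
side cup [(array([ 742.9, -171. ,   42.6]), 0.59)]
side applicator [(array([414.1,  17.3,  30.2]), 0.62), (array([ 744.6, -168. ,   44.3]), 0.38)]
side funnel [(array([753.2, 208.9,  14.4]), 0.97)]
top cam []
top cup [(array([ 779.5, -199.1,   37.8]), 0.84)]
top applicator [(array([430.8,  10.3,  35.4]), 0.79)]
top funnel [(array([762.9, 202.8,  14. ]), 0.89)]
```

View pics/fin.png

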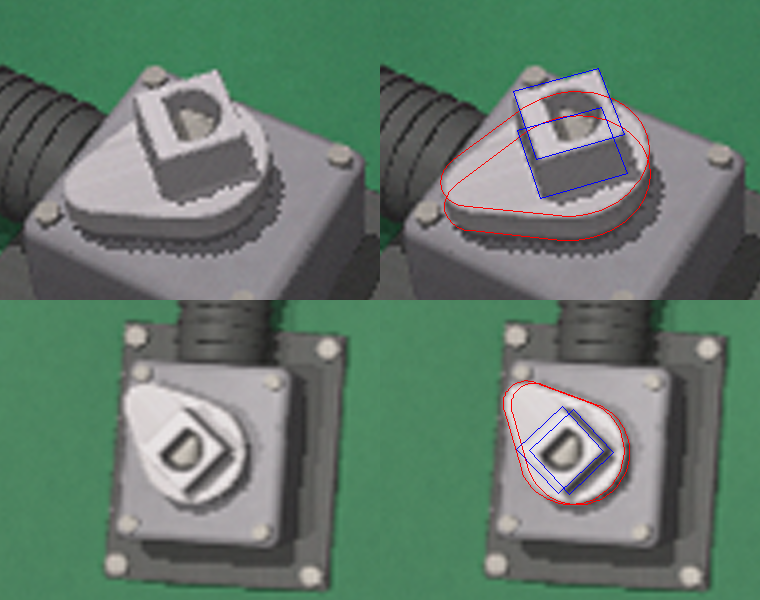

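Both views show the cam on the shaft, with its outline on the home model and the shaft end visible inside the D-bore. The robot is clear of it.

```bash
python3 -c "
from cell import *
print(sign_off())"
```

```text
the job is handed in; nothing more can be done
None
```

The cam is on the shaft, hub up, seated on the shoulder and released; I handed the job in at about 17 s of the 40 s allowed.

- **Grip and turn:** I gripped the cam by its hub and turned it about 58° so the bore flat faced the shaft flat at yaw 45°.
- **Lowering:** I guided it down the shaft in small steps, with almost no force until it met the shoulder. Contact came at TCP z 104.5 mm, which is the expected home height. I pressed to about 9 N, then opened the fingers and moved the arm away.
- **Final check:** Both camera views show the cam within about a pixel of the modelled home pose, with the shaft end visible in the bore.
- **Other items:** The side view puts the cup, applicator and funnel within 3 mm of where they started.
- **Checks that disagreed or failed:**
  - The top-view detector did not find the seated cam, although the picture shows it clearly.
  - The top-view applicator reading differs by 13 mm from its first value. I put that down to the detector, since the side view has it unmoved and nothing went near it.
  - The top-view cup reading (779.5, -199.1) is about 47 mm from the side-view one, and there was no first top-view reading to compare it with.

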